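# Snap the lid onto the long storage case

## Task

Two open storage cases stand on the table. Set the loose lid gently on the long case (do not drop it on), then press it down until both of its ends have snapped fully home and it sits level.

Things in the scene. Friction and masses are not known exactly. Their poses are not given: they have to be found in the camera images.
- lid_grip (a point): Centre of the solid black grip bar (16 wide, 60 long, 26 mm high) on the loose grey lid. Lid axes: z up, y along lid and bar. Lid 89 (x) x 149 (y) mm, 50 mm high, 0.14 kg +-30%. This point is 13 mm above the flat top plate (4 mm thick) and 37 mm above the lower edge of the 20 mm skirt on which the lid stands. Skirt goes round the case's neck with 1.2 mm clearance a side, either way round.
- lid_pad_a (a point): Middle of the flat black thumb pad at the +y end of the lid, on the top plate: 54 mm along +y from lid_grip and 13 mm lower. A place to press.
- lid_pad_b (a point): The same at the lid's other end: 54 mm along -y from lid_grip and 13 mm lower.
- long_case: The long grey case the lid belongs to, 90 (x) x 150 (y) mm, fixed. Origin: centre of its underside, z up, y along its length. A neck (82 x 142 mm) rises from the shoulder at 38 mm to the rim at 60 mm; its top 6 mm taper in by 2.5 mm as a lead-in. Fully home, the lid's plate lies on the rim, its top at 64 mm, with lid_grip straight above this origin at 77 mm.
- long_case_rim (a point): Centre of the long case's mouth at rim height (60 mm). A sprung catch in each end wall first holds the lid about 10 mm proud (lid_grip 26 to 29 mm above this point; 17 mm when home). Pressing with about 4 to 10 N near one end, or twice that on the middle, pushes it past its catch; the push then eases off, and the plate meets the solid rim. The catch then holds it down.
- short_case: The other grey case, same build and height but 90 (x) x 100 (y) mm; the lid is not made for it. Origin: centre of its underside, y along its length.
- basket_top (a point): Centre of the top of a fixed wire basket of tools, about 205 (x) x 160 (y) mm, rim 128 mm above the table, tools in it a little higher; it stands between the two places where the cases stand. Carry things over it, not into it.

How it is judged:
At the end, for the whole second after the job is handed in: The lid sits on the long case fully home: its grip bar's centre within 2.5 mm of its seated height (77 mm above the case's underside) and 6 mm of the case's middle, level within 0.02 rad, lengthwise along the case within 0.06 rad (z of lid_grip in the frame of long_case between 0.074 and 0.0795 m and horizontal distance between lid_grip and long_case below 0.006 m and angle between the y axis of lid_grip and the y axis of long_case, either way round below 0.06 rad and angle between lid_grip's own z axis and vertical below 0.02 rad); the robot touches nothing.
It fails at once if the lid was dropped onto or thrown at the long case: it was in free fall above it, more than 25 mm higher than where it rests unpressed (horizontal distance between lid_grip and long_case below 0.12 m and z of lid_grip in the frame of long_case above 0.115 m and contact force between anything else and lid below 0.01 N).
It also fails if it takes over 56 s, if anything falls off the work surface, if the arm or the gripper's body presses on something with over 40 N, if the wrist force passes 120 N, or if a joint passes its speed limit or range.

## Robot

A 6-joint arm with a two-finger parallel gripper is mounted at the origin on a cart in front of the work surface, level with it; the furniture and walls round the work are solid. World frame = base frame: x ahead of the robot, y to its left, z up, the work surface at z = 0. Lengths are in m, angles in rad, forces in N, time in s.
With the tool pointing down it reaches from about 0.375 to 0.9 m from the base axis. Payload 3.1 kg.
Tool frame: the origin (TCP) lies where the fingers leave the gripper's body, on its centre line; the fingertips stand 70 mm ahead of it and the grasp point (between the pads) lies 51 mm ahead of it (robot.tip_reach is the distance from the TCP to the fingertips, in m); z points along the fingers, y is the line along which they close (so a half turn about z gives the same grasp; the last joint's range is limited). The gripper opens to 87 mm and grips with 3 to 60 N. Pads are 19 mm wide; open, the fingers measure 117 mm over their backs; the gripper's body (75 mm by 190 mm) begins 51 mm behind the grasp point.
Start: joints at [-1.442, 0.527, 1.433, -0, 1.181, -0.178], TCP at [0.189, -0.596, 0.292] pointing down, gripper open.
Joint ranges: [-3.08, 3.08], [-0.75, 2.2], [0.22, 2.44], [-1.43, 4.57], [0, 2.65], [-2.85, 2.85]. Speed limits (rad/s): [2.79, 2.79, 3.14, 3.14, 3.14, 3.14].

## Interface

Orientations are given as a unit quaternion [x, y, z, w].
In Python, from rig import robot gives the robot as it stands.
- The arm moves only by the tool carry_out, never from a script. Its argument "rows" is a list that holds one entry, the list of rows, each a list of 6 numbers: the shift along the tool's x, y, z in mm, then the turn, a rotation vector about the tool's x, y, z in units of 8 degrees (1.0 is 8 degrees). A call has 1 to 20 rows; each row is the pose to reach, as a shift and turn from the pose commanded when the call began, along the tool's axes at that moment; what a row does not reach only later rows make up. A row lasts 1/10 s, in which the tool goes at most 50 mm and 8.59 degrees, less where a joint would pass 70% of its speed; a pose out of reach is approached as far as the arm can. A call with a gripper value outside its range is refused whole. "fingers" is the opening, from 0 (shut) to 1 (fully open), set as the call begins (left out, the last holds). The fingers move at their own pace and stop on an object; "grip_force" is the grip in N (left out, the last holds). Time passes only in rows, so rows that repeat a pose let the fingers close. It gives the time, the measured TCP pose, the force and the opening at its end, in the units of the state.
- robot.get_obs(): the state, without advancing time (a new reading comes with each control period).
- robot.camera(name): name is "scene" or "side" or "wrist"; returns a dict with "color" (400x640x3 uint8, red, green, blue), "depth" (400x640 float32, m along the optical axis (not along the pixel's ray), 0 where there is no reading), "K" (3x3 intrinsics, pixels), "D" ([k1, k2, p1, p2, k3] as OpenCV has them; the pictures are not rectified), "camera_from_world" (4x4, takes a point from world to camera coordinates). Camera axes: x right, y down, z forward; pixel columns grow to the right and rows downward; lengths in m; the calibration is good to about 2 mm. A picture is of the moment at which its call begins.
- robot.hand_in(): hands the job in, once; it reports no verdict.
The state is a dict: "time": time; "q": joint angles; "joint_velocities": joint speeds; "joint_torque": joint torques, N m; "position": TCP position; "tool_rot": TCP orientation; "ft_force": force on the tool from outside, world axes, zero at the start; "moment": the same for the moment, N m; "grip_width": finger opening in m.
Only numpy, scipy, OpenCV 4.12 (cv2) and the standard library are available. Lean on these libraries where they do the work, as an engineer would, in place of code of your own. Each camera call takes 0.05 s, during which the arm holds its last target. There are 200 camera calls.

## Working session

There is one attempt and no reset: what is moved stays moved. The work goes in short steps, Python scripts to look and compute and a tool call to move; the robot and the scene stay as the last step left them, time stands still between calls to the robot, and variables do not carry over. Pictures are saved under pics/ and viewed, on a budget of 10 in all, crops included, one or two more only if the job needs it, and the job is handed in when it is done.

Besides the shell and the picture viewer there is one more tool, called after "Emit:" as a command line: name --argument value ..., lists and objects as JSON in quotes. carry_out: Moves the arm, as the interface text tells. Its arguments: {"type":"object","properties":{"rows":{"type":"array"},"fingers":{"type":"number"},"grip_force":{"type":"number"}},"required":["rows"]}

```bash
mkdir -p pics; cat > h.py <<'E'
import numpy as np, cv2
from rig import robot
def shot(n,f):
    c=robot.camera(n); cv2.imwrite(f'pics/{f}.png',c['color'][:,:,::-1]); np.savez(f'pics/{f}.npz',**c); return c
def world(c,u,v,d=None,z=None):
    uv=cv2.undistortPoints(np.array([[[u,v]]],float),np.array(c['K']),np.array(c['D']))[0,0]
    T=np.linalg.inv(np.array(c['camera_from_world'])); r=np.array([uv[0],uv[1],1.])
    if d is None:
        w=T[:3,:3]@r; d=(z-T[2,3])/w[2]
    return T[:3,:3]@(r*d)+T[:3,3]
def cloud(c):
    v,u=np.nonzero(c['depth']>0)
    uv=cv2.undistortPoints(np.stack([u,v],1).astype(float)[:,None],np.array(c['K']),np.array(c['D']))[:,0]
    d=c['depth'][v,u].astype(float); p=np.c_[uv*d[:,None],d]
    T=np.linalg.inv(np.array(c['camera_from_world'])); P=p@T[:3,:3].T+T[:3,3]
    o=np.full(c['depth'].shape+(3,),np.nan); o[v,u]=P; return o
E
python3 - <<'E'
from h import *
a=shot('scene','s0');b=shot('side','d0');w=shot('wrist','w0')
cv2.imwrite('pics/both.png',cv2.resize(np.vstack([a['color'],b['color']])[:,:,::-1],(480,600)))
for c in(a,b,w): print(np.linalg.inv(c['camera_from_world'])[:3,[2,3]].round(3).tolist(),(c['depth']>0).mean())
o=robot.get_obs();print(o)
E
```

```text
[[0.66, -0.251], [-0.586, 0.657], [-0.469, 0.662]] 0.99627734375
[[-0.016, 0.538], [-0.852, 1.066], [-0.523, 0.774]] 0.99585546875
[[-0.291, 0.27], [-0.09, -0.57], [-0.952, 0.385]] 0.995859375
{'time': 0.15, 'q': array([-1.44150146e+00,  5.28235897e-01,  1.43358396e+00, -2.07298003e-05,
        1.18140354e+00, -1.78477738e-01]), 'joint_velocities': array([ 0.00110856, -0.00229024, -0.00370398,  0.00101805, -0.00099045,
        0.00036423]), 'joint_torque': array([ 8.37866392e-04, -4.40430772e+01, -1.76842082e+01,  6.33194530e-02,
        5.52401016e-02, -9.43295208e-05]), 'position': array([ 0.18931505, -0.59517907,  0.29151426]), 'tool_rot': array([ 9.88181918e-01,  1.53283503e-01,  1.04662700e-05, -8.15360946e-04]), 'ft_force': array([-0.11178499, -0.07073191, -0.33767225]), 'moment': array([ 0.00301992, -0.00860809, -0.015794  ]), 'grip_width': 0.08718404100606125}
```

View pics/s0.png

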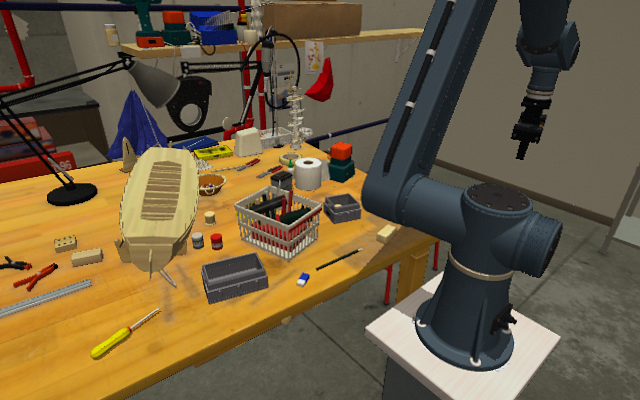

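View pics/d0.png

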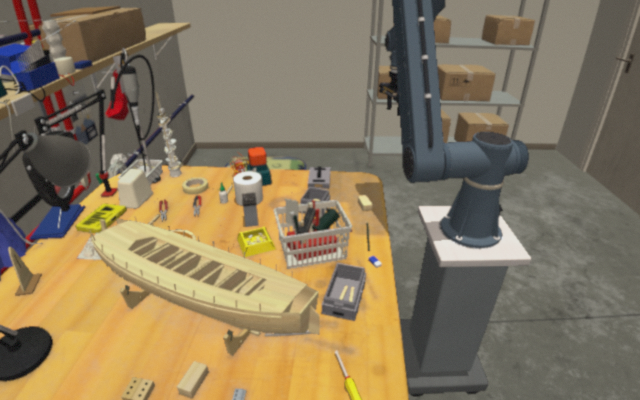

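The scene view shows the long case at about (235,275), the basket at (280,220) and the short case at (342,207). In the side view the long case is at (345,290), the short case at (315,195), and what looks like the lid with its black bar is at (318,175).

```bash
python3 - <<'E'
from h import *
a=dict(np.load('pics/s0.npz'));b=dict(np.load('pics/d0.npz'))
A=cloud(a);B=cloud(b)
for n,C,px in(('s',A,[(235,275),(235,258),(342,207),(342,197),(280,195),(240,210),(320,220)]),('d',B,[(345,290),(345,270),(315,195),(318,175),(318,169),(315,205),(345,265)])):
    for p in px: print(n,p,C[p[1],p[0]].round(3))
ca=cv2.resize(a['color'][150:310,180:380],(800,640))[:600]
cb=cv2.resize(b['color'][150:330,270:390],(400,600))
cv2.imwrite('pics/c1.png',np.hstack([cv2.resize(ca,(400,300)),cv2.resize(b['color'][155:215,280:360],(400,300))])[:,:,::-1])
# all points 0.3..0.9 reach with z between .03 and .09 in side view, y<0
for n,C in(('s',A),('d',B)):
    m=(C[...,2]>.02)&(C[...,2]<.1)&(C[...,0]<.85)&(C[...,0]>.1)&(abs(C[...,1])<.7)
    k,l,st,ce=cv2.connectedComponentsWithStats(m.astype(np.uint8))
    for i in range(1,k):
        if st[i,4]>60: 
            P=C[l==i];print(n,st[i].tolist(),P.min(0).round(3),P.max(0).round(3))
E
```

```text
s (235, 275) [0.425 0.327 0.06 ]
s (235, 258) [0.491 0.29  0.055]
s (342, 207) [ 0.509 -0.115  0.055]
s (342, 197) [ 0.573 -0.178  0.045]
s (280, 195) [0.563 0.091 0.145]
s (240, 210) [0.608 0.2   0.114]
s (320, 220) [ 0.559 -0.065  0.002]
d (345, 290) [0.461 0.299 0.015]
d (345, 270) [0.458 0.246 0.041]
d (315, 195) [nan nan nan]
d (318, 175) [ 0.533 -0.337  0.039]
d (318, 169) [ 0.533 -0.371  0.05 ]
d (315, 205) [0.543 0.064 0.145]
d (345, 265) [0.459 0.246 0.06 ]
s [294, 153, 61, 34, 1309] [ 0.721 -0.42   0.02 ] [ 0.849 -0.15   0.1  ]
s [270, 172, 23, 19, 276] [ 0.738 -0.098  0.034] [ 0.787 -0.021  0.099]
s [323, 193, 38, 27, 698] [ 0.483 -0.201  0.02 ] [ 0.601 -0.082  0.062]
s [148, 201, 30, 4, 91] [0.814 0.302 0.081] [0.849 0.377 0.1  ]
s [262, 206, 37, 19, 253] [0.486 0.05  0.023] [0.686 0.15  0.1  ]
s [204, 211, 11, 9, 81] [0.761 0.207 0.02 ] [0.793 0.239 0.039]
s [237, 212, 82, 45, 1437] [0.44  0.014 0.02 ] [0.644 0.203 0.1  ]
s [376, 224, 21, 14, 161] [ 0.33  -0.197  0.02 ] [ 0.375 -0.121  0.03 ]
s [133, 226, 60, 55, 469] [0.53  0.324 0.02 ] [0.671 0.508 0.1  ]
s [191, 232, 
[... 633 characters left out ...]
0.598 0.045 0.026] [0.653 0.125 0.1  ]
d [309, 217, 33, 15, 222] [0.462 0.015 0.024] [0.563 0.12  0.1  ]
d [238, 227, 36, 24, 314] [0.677 0.011 0.02 ] [0.798 0.132 0.035]
d [279, 230, 71, 35, 1133] [0.442 0.059 0.02 ] [0.662 0.203 0.1  ]
d [200, 262, 35, 23, 316] [0.763 0.258 0.042] [0.836 0.343 0.1  ]
d [322, 263, 44, 53, 1031] [0.401 0.235 0.02 ] [0.525 0.398 0.063]
d [225, 271, 36, 24, 349] [0.687 0.294 0.042] [0.765 0.377 0.1  ]
d [283, 293, 26, 20, 267] [0.559 0.392 0.056] [0.618 0.438 0.1  ]
d [192, 310, 128, 43, 832] [0.534 0.438 0.02 ] [0.829 0.509 0.1  ]
d [177, 361, 30, 32, 506] [0.785 0.535 0.02 ] [0.836 0.61  0.03 ]
d [349, 384, 11, 16, 69] [0.451 0.588 0.02 ] [0.471 0.623 0.024]
```

View pics/c1.png

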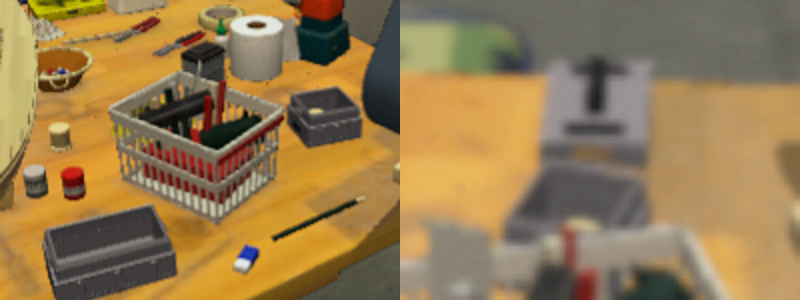

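View pics/w0.png

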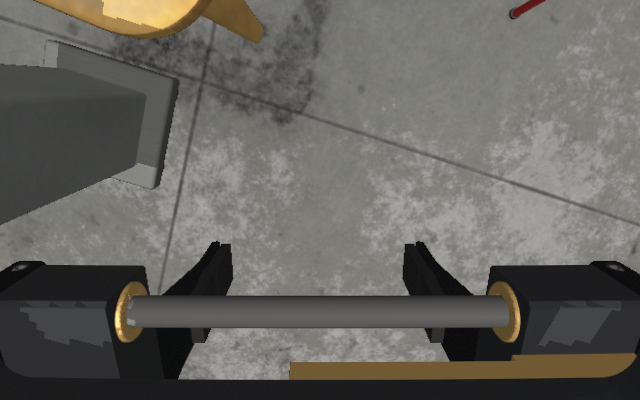

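The crops show the lid upright beyond the short case, with its bar and pads running roughly along world y, centred near (0.53, -0.366). The wrist view only shows floor. I'll move above the lid and turn the tool so it closes across the bar.

Emit:
carry_out --rows '[[[40, -12, 0, 0, 0, -1], [80, -24, 0, 0, 0, -2], [120, -36, 0, 0, 0, -3], [160, -48, 0, 0, 0, -4], [200, -60, 0, 0, 0, -5], [240, -72, 0, 0, 0, -6], [280, -84, 0, 0, 0, -7], [320, -96, 0, 0, 0, -8], [360, -107, 0, 0, 0, -8.6], [394, -115, 0, 0, 0, -9.05], [394, -115, 0, 0, 0, -9.05], [394, -115, 0, 0, 0, -9.05], [394, -115, 0, 0, 0, -9.05], [394, -115, 0, 0, 0, -9.05]]]'

```text
time: 1.55
position: [0.5289, -0.3675, 0.2921]
tool_rot: [0.708, 0.707, -0.0, -0.0]
ft_force: [0.2, 0.2, -0.4]
grip_width: 0.0871
```

```bash
python3 - <<'E'
from h import *
w=shot('wrist','w1');o=robot.get_obs();print(o['position'],o['tool_rot'],o['time'])
C=cloud(w)
def rect(m,n):
    P=C[m][:,:2]; r=cv2.minAreaRect((P*1000).astype(np.float32)); print(n,m.sum(),r, np.nanmedian(C[m],0).round(4))
z=C[...,2]; near=(abs(C[...,0]-.53)<.09)&(abs(C[...,1]+.366)<.11)
rect(near&(z>.019)&(z<.03),'plate'); rect(near&(z>.043)&(z<.056),'bar')
print(np.histogram(z[near],bins=np.arange(-.005,.07,.005)))
for f in('s0','d0'):
    D=cloud(dict(np.load(f'pics/{f}.npz'))); m=(abs(D[...,0]-.46)<.08)&(abs(D[...,1]-.318)<.1)&(D[...,2]>.053)&(D[...,2]<.067)
    P=D[m];print(f,m.sum(),cv2.minAreaRect((P[:,:2]*1000).astype(np.float32)),P.mean(0),P.min(0),P.max(0))
    m=(abs(D[...,0]-.46)<.16)&(abs(D[...,1]-.318)<.1)&(D[...,2]>.08); print(D[m].min(0) if m.any() else 'clear', D[m].max(0) if m.any() else '')
E
```

```text
[ 0.52895909 -0.36757135  0.2922266 ] [ 7.07613289e-01  7.06599879e-01 -1.02816872e-04 -1.81386923e-04] 1.6
plate 11024 ((525.8388061523438, -368.4374084472656), (149.91415405273438, 89.57952117919922), 86.99364471435547) [ 0.5263 -0.359   0.0253]
bar 990 ((525.8445434570312, -367.98480224609375), (59.54843521118164, 15.972928047180176), 86.94520568847656) [ 0.5256 -0.3664  0.051 ]
(array([ 1369, 16450,    13,     8,    12,  3930,  7092,    14,    15,
          12,   103,   881,     0,     0,     0]), array([-0.005,  0.   ,  0.005,  0.01 ,  0.015,  0.02 ,  0.025,  0.03 ,
        0.035,  0.04 ,  0.045,  0.05 ,  0.055,  0.06 ,  0.065,  0.07 ]))
s0 352 ((459.421142578125, 312.4658508300781), (141.2760009765625, 83.5783462524414), 74.0712661743164) [0.45496471 0.31534294 0.05691172] [0.40194305 0.23595613 0.05303851] [0.51588425 0.38932491 0.06229699]
[0.54056815 0.34738373 0.08012752] [0.61995426 0.41791653 0.14069809]
d0 298 ((463.8000183105469, 313.29486083984375), (144.3489532470703, 80.5530014038086), 73.83251953125) [0.46227618 0.32436865 0.05802467] [0.40656402 0.23738381 0.05300547] [0.52023733 0.3915139  0.06285927]
[0.54728902 0.35012982 0.08002372] [0.61980085 0.41794801 0.14244128]
```

View pics/w1.png

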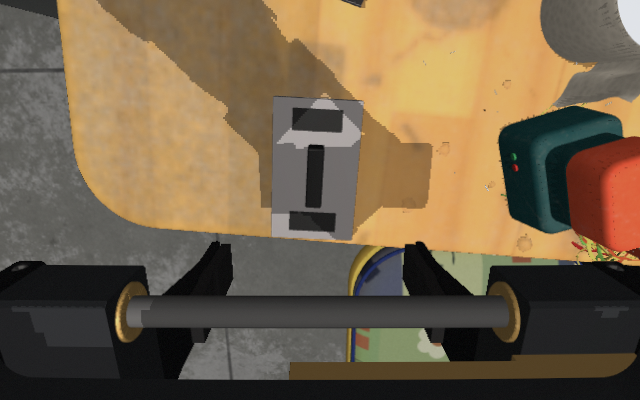

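The wrist view shows the lid at about (318,168). Depth gives a plate of 150x90 mm and a bar of 60x16 mm, both as specified. The lid centre is (0.526,-0.368) with its axis at 87°, and the bar top is at z=0.051. The lid would block the wrist view once held, so I'll look at the long case up close first.

Emit:
carry_out --rows '[[[45, -5, 0, 0, 0, 0], [90, -10, 0, 0, 0, 0], [135, -14, 0, 0, 0, 0.2], [180, -18, 0, 0, 0, 0.4], [225, -22, 0, 0, 0, 0.6], [270, -27, 0, 0, 0, 0.8], [315, -31, 0, 0, 0, 1], [360, -36, 0, 0, 0, 1.2], [405, -40, 0, 0, 0, 1.4], [450, -45, 0, 0, 0, 1.6], [495, -49, 0, 0, 0, 1.8], [540, -54, 0, 0, 0, 2], [585, -58, 0, 0, 0, 2], [630, -63, 0, 0, 0, 2], [670, -67, 0, 0, 0, 2], [680, -67, 0, 0, 0, 2], [680, -67, 0, 0, 0, 2], [680, -67, 0, 0, 0, 2], [680, -67, 0, 0, 0, 2]]]'

```text
time: 3.5
position: [0.4629, 0.3116, 0.2922]
tool_rot: [0.799, 0.601, -0.0, 0.0]
ft_force: [0.2, 0.9, 1.0]
grip_width: 0.0868
```

```bash
python3 - <<'E'
from h import *
w=shot('wrist','w2');o=robot.get_obs();print(o['position'],o['tool_rot'],o['time'])
C=cloud(w); z=C[...,2]; near=(abs(C[...,0]-.46)<.075)&(abs(C[...,1]-.313)<.1)
for n,lo,hi in(('rim',.055,.066),('body',.03,.066),('shoulder',.035,.042)):
    P=C[near&(z>lo)&(z<hi)]; print(n,len(P),cv2.minAreaRect((P[:,:2]*1000).astype(np.float32)),np.median(P,0).round(4))
print(np.histogram(z[near],bins=np.arange(-.005,.085,.005)))
E
```

```text
[0.46297533 0.31166174 0.29227583] [ 7.99178346e-01  6.01093900e-01 -2.92305966e-04  9.24249005e-05] 3.55
rim 2236 ((462.04730224609375, 312.81805419921875), (142.20559692382812, 82.00704956054688), 73.56970977783203) [0.4707 0.3329 0.0602]
body 4190 ((461.8099365234375, 313.19964599609375), (149.2121124267578, 93.59622192382812), 73.7452392578125) [0.4631 0.323  0.0561]
shoulder 1106 ((461.832275390625, 313.0558166503906), (149.2139434814453, 93.22030639648438), 73.56980895996094) [0.4618 0.3313 0.0389]
(array([  703, 10111,  6986,   558,  1244,   286,   283,   303,   976,
         213,   216,   246,  1011,  1225,     0,     0,     0]), array([-0.005,  0.   ,  0.005,  0.01 ,  0.015,  0.02 ,  0.025,  0.03 ,
        0.035,  0.04 ,  0.045,  0.05 ,  0.055,  0.06 ,  0.065,  0.07 ,
        0.075,  0.08 ]))
```

View pics/w2.png

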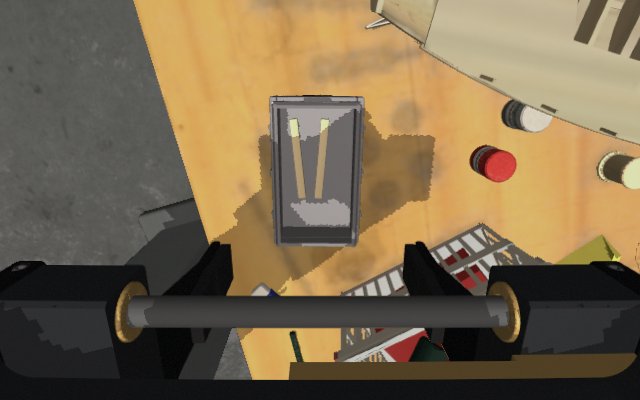

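The view shows the empty long case at about (318,170), with two sticks in the bottom. The rim measures 142x82 mm at z=0.060 as it should, centred at (0.4620, 0.3128) with its axis at 73.6°. Next I go back to the lid.

Emit:
carry_out --rows '[[[-42, 16, 0, 0, 0, -0.1], [-84, 33, 0, 0, 0, -0.2], [-127, 50, 0, 0, 0, -0.3], [-170, 66, 0, 0, 0, -0.4], [-212, 83, 0, 0, 0, -0.5], [-254, 99, 0, 0, 0, -0.6], [-297, 116, 0, 0, 0, -0.8], [-339, 132, 0, 0, 0, -0.9], [-381, 149, 0, 0, 0, -1], [-424, 166, 0, 0, 0, -1.1], [-466, 182, 0, 0, 0, -1.2], [-508, 199, 0, 0, 0, -1.3], [-550, 215, 0, 0, 0, -1.4], [-593, 232, 0, 0, 0, -1.5], [-625, 244, 0, 0, 0, -1.63], [-635.7, 248.5, 0, 0, 0, -1.63], [-635.7, 248.5, 40, 0, 0, -1.63], [-635.7, 248.5, 80, 0, 0, -1.63], [-635.7, 248.5, 110, 0, 0, -1.63], [-635.7, 248.5, 120, 0, 0, -1.63]]]' --fingers 0.6

```text
time: 5.55
position: [0.5243, -0.3644, 0.1687]
tool_rot: [0.725, 0.688, -0.0, -0.004]
ft_force: [-0.4, 0.1, -0.7]
grip_width: 0.0522
```

Emit:
carry_out --rows '[[[0, 0, 0, 0, 0, 0], [0, 0, 15, 0, 0, 0], [0, 0, 35, 0, 0, 0], [0, 0, 55, 0, 0, 0], [0, 0, 68, 0, 0, 0], [0, 0, 73, 0, 0, 0], [0, 0, 74, 0, 0, 0], [0, 0, 74, 0, 0, 0], [0, 0, 74, 0, 0, 0], [0, 0, 74, 0, 0, 0]]]'

```text
time: 6.55
position: [0.5271, -0.3666, 0.0991]
tool_rot: [0.725, 0.689, 0.0, 0.001]
ft_force: [-0.4, -0.7, 0.8]
grip_width: 0.0521
```

Emit:
carry_out --rows '[[[0, 0, 0, 0, 0, 0], [0, 0, 0, 0, 0, 0], [0, 0, 0, 0, 0, 0], [0, 0, 0, 0, 0, 0], [0, 0, 0, 0, 0, 0], [0, 0, 0, 0, 0, 0], [0, 0, 0, 0, 0, 0], [0, 0, 0, 0, 0, 0]]]' --fingers 0 --grip_force 30

```text
time: 7.35
position: [0.5266, -0.3661, 0.0982]
tool_rot: [0.725, 0.689, -0.0, -0.0]
ft_force: [-0.1, 0.8, -0.1]
grip_width: 0.016
```

Emit:
carry_out --rows '[[[0, 0, -10, 0, 0, 0], [0, 0, -30, 0, 0, 0], [0, 0, -60, 0, 0, 0], [0, 0, -95, 0, 0, 0], [0, 0, -130, 0, 0, 0], [0, 0, -160, 0, 0, 0], [0, 0, -185, 0, 0, 0], [0, 0, -194, 0, 0, 0], [0, 0, -194, 0, 0, 0], [0, 0, -194, 0, 0, 0], [0, 0, -194, 0, 0, 0], [0, 0, -194, 0, 0, 0]]]'

```text
time: 8.55
position: [0.5262, -0.3658, 0.2904]
tool_rot: [0.725, 0.689, -0.0, -0.002]
ft_force: [-0.3, -0.3, -0.6]
grip_width: 0.0159
```

```bash
python3 - <<'E'
from h import *
w=shot('wrist','w3');o=robot.get_obs();print(o['position'],o['tool_rot'],o['time'],o['ft_force'],o['moment'],o['grip_width'])
C=cloud(w); z=C[...,2]; near=(abs(C[...,0]-.526)<.08)&(abs(C[...,1]+.367)<.1)&(z>.14)&(z<.25)
print(np.histogram(z[near],bins=np.arange(.14,.26,.005)))
P=C[near&(z>.20)&(z<.235)]
print(cv2.minAreaRect((P[:,:2]*1000).astype(np.float32)),np.linalg.lstsq(np.c_[P[:,:2],np.ones(len(P))],P[:,2],rcond=None)[0])
E
```

```text
[ 0.52629792 -0.36588993  0.29072521] [ 7.24933993e-01  6.88816926e-01 -2.91351109e-05 -1.39548309e-03] 8.6 [ 0.01200995 -0.08219205 -1.55640847] [-0.01562042 -0.11914758 -0.02576175] 0.016079350249633452
(array([    0,     0,     0,     0,     0,     0,     0,     0,     0,
           0,     0,   302,    67,    55,   122, 26175,   205,   280,
         288,   351,  3208,   367,     0]), array([0.14 , 0.145, 0.15 , 0.155, 0.16 , 0.165, 0.17 , 0.175, 0.18 ,
       0.185, 0.19 , 0.195, 0.2  , 0.205, 0.21 , 0.215, 0.22 , 0.225,
       0.23 , 0.235, 0.24 , 0.245, 0.25 , 0.255]))
((526.4096069335938, -362.856201171875), (140.07159423828125, 89.91028594970703), 87.15755462646484) [-0.00324964 -0.0072946   0.21712169]
```

View pics/w3.png

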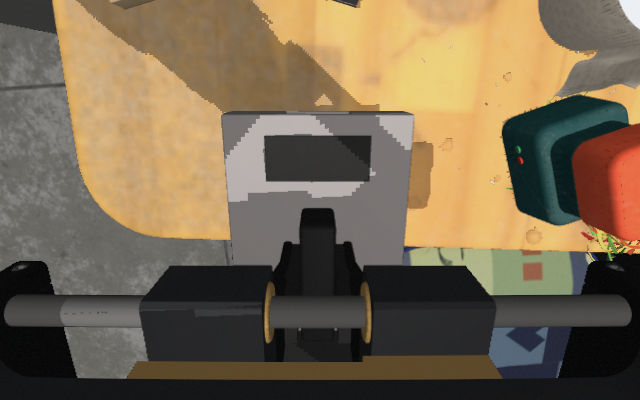

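The lid hangs level and straight: its tilt is about 0.007 rad, and its axis reads 87.1° against 87.1° for the tool. The far pad is at about (318,158) and the far edge at row 112. The far edge puts the lid centre about 1.7 mm behind the tool centre. Now I carry it over the basket.

Emit:
carry_out --rows '[[[15, -2, 0, 0, 0, 0], [45, -6, 0, 0, 0, 0.1], [85, -12, 0, 0, 0, 0.2], [127, -18, 0, 0, 0, 0.3], [169, -25, 0, 0, 0, 0.4], [211, -31, 0, 0, 0, 0.5], [253, -37, 0, 0, 0, 0.6], [295, -43, 0, 0, 0, 0.7], [337, -49, 0, 0, 0, 0.8], [379, -55, 0, 0, 0, 0.9], [421, -61, 0, 0, 0, 1], [463, -67, 0, 0, 0, 1.1], [505, -74, 0, 0, 0, 1.2], [547, -80, 0, 0, 0, 1.3], [589, -86, 0, 0, 0, 1.4], [625, -91, 0, 0, 0, 1.5], [652, -95, 0, 0, 0, 1.6], [668, -97.5, 0, 0, 0, 1.68], [676, -98.5, 0, 0, 0, 1.68], [676, -98.5, 0, 0, 0, 1.68]]]'

```text
time: 10.6
position: [0.4619, 0.3148, 0.2921]
tool_rot: [0.8, 0.6, -0.0, -0.0]
ft_force: [0.2, -0.5, -0.3]
grip_width: 0.0156
```

Emit:
carry_out --rows '[[[0, 0, 0, 0, 0, 0], [0, 0, 0, 0, 0, 0], [0, 0, 10, 0, 0, 0], [0, 0, 30, 0, 0, 0], [0, 0, 60, 0, 0, 0], [0, 0, 80, 0, 0, 0], [0, 0, 90, 0, 0, 0], [0, 0, 90, 0, 0, 0], [0, 0, 90, 0, 0, 0], [0, 0, 90, 0, 0, 0], [0, 0, 90, 0, 0, 0], [0, 0, 90, 0, 0, 0]]]'

```text
time: 11.8
position: [0.4631, 0.3141, 0.2031]
tool_rot: [0.801, 0.599, 0.001, 0.0]
ft_force: [0.8, -0.8, -0.7]
grip_width: 0.0157
```

```bash
python3 - <<'E'
from h import *
P=[];
w=shot('wrist','w4')
for i in range(5):
    w=robot.camera('wrist'); o=robot.get_obs(); P.append(o['position'])
print(np.array(P).round(4)); o['th']=np.degrees(2*np.arctan2(o['tool_rot'][1],o['tool_rot'][0]));print(o['th'],o['tool_rot'],o['ft_force'],o['time'])
t=np.radians(o['th']);ax=np.array([np.cos(t),np.sin(t)]);ay=np.array([np.sin(t),-np.cos(t)])
d=np.array([.4625,.3144])-np.mean(P,0)[:2];print('shift mm',d@ax*1000,d@ay*1000,'turn',(o['th']-73.6)/8)
C=cloud(w); z=C[...,2]; T=np.mean(P,0); m=(np.hypot(C[...,0]-T[0],C[...,1]-T[1])<.11)&(abs(z-(T[2]-.074))<.012)
Q=C[m];print('lid',cv2.minAreaRect((Q[:,:2]*1000).astype(np.float32)),np.linalg.lstsq(np.c_[Q[:,:2],np.ones(len(Q))],Q[:,2],rcond=None)[0], (Q[:,:2]-T[:2]).dot(ax).max())
E
```

```text
[[0.4629 0.314  0.2028]
 [0.4628 0.314  0.2026]
 [0.4628 0.314  0.2025]
 [0.4628 0.314  0.2024]
 [0.4628 0.314  0.2023]]
73.63776898404457 [8.00533889e-01 5.99287482e-01 7.74051659e-05 2.20996999e-05] [ 0.17955634  0.60645623 -2.16778188] 12.1
shift mm 0.2750848262596608 -0.43320213250297634 turn 0.0047211230055719255
lid ((463.6268005371094, 316.63970947265625), (139.7612762451172, 90.16487884521484), 73.61994171142578) [-0.00085378 -0.00491722  0.13168572] 0.0726350480155094
```

Alignment is within 0.5 mm and 0.1°. Lowering slowly.

Emit:
carry_out --rows '[[[0, -0.4, 5, 0, 0, 0], [0, -0.4, 12, 0, 0, 0], [0, -0.4, 20, 0, 0, 0], [0, -0.4, 27, 0, 0, 0], [0, -0.4, 33, 0, 0, 0], [0, -0.4, 38, 0, 0, 0], [0, -0.4, 42, 0, 0, 0], [0, -0.4, 44, 0, 0, 0], [0, -0.4, 46, 0, 0, 0], [0, -0.4, 48, 0, 0, 0], [0, -0.4, 49, 0, 0, 0], [0, -0.4, 49, 0, 0, 0], [0, -0.4, 49, 0, 0, 0]]]'

```text
time: 13.4
position: [0.4625, 0.3141, 0.1534]
tool_rot: [0.801, 0.599, 0.0, 0.0]
ft_force: [-0.3, -0.3, -1.1]
grip_width: 0.0159
```

Emit:
carry_out --rows '[[[0, 0, 0.7, 0, 0, 0], [0, 0, 1.4, 0, 0, 0], [0, 0, 2, 0, 0, 0], [0, 0, 2.7, 0, 0, 0], [0, 0, 3.4, 0, 0, 0], [0, 0, 4, 0, 0, 0], [0, 0, 4, 0, 0, 0], [0, 0, 4, 0, 0, 0], [0, 0, 4, 0, 0, 0]]]'

```text
time: 14.3
position: [0.4626, 0.3142, 0.1493]
tool_rot: [0.801, 0.599, 0.0, -0.0]
ft_force: [0.8, 0.8, 0.1]
grip_width: 0.0158
```

```bash
python3 - <<'E'
from h import *
for i in range(4):
    w=robot.camera('wrist'); o=robot.get_obs(); print(o['position'].round(4),o['ft_force'].round(2),o['moment'].round(2),o['time'])
E
```

```text
[0.4626 0.3142 0.1494] [ 0.23  0.43 -1.55] [ 0.25 -0.15 -0.  ] 14.35
[0.4626 0.3142 0.1493] [ 0.46  0.61 -1.13] [ 0.31 -0.15 -0.03] 14.4
[0.4626 0.3142 0.1493] [0.38 0.69 0.36] [ 0.23 -0.16 -0.04] 14.45
[0.4626 0.3142 0.1493] [ 0.13  1.56 -0.13] [ 0.26 -0.13  0.04] 14.5
```

It is over the neck with no jam. A little further down should bring it onto the catches.

Emit:
carry_out --rows '[[[0, 0, 0.5, 0, 0, 0], [0, 0, 1, 0, 0, 0], [0, 0, 1.5, 0, 0, 0], [0, 0, 2, 0, 0, 0], [0, 0, 2, 0, 0, 0], [0, 0, 2, 0, 0, 0], [0, 0, 2, 0, 0, 0]]]'

```text
time: 15.2
position: [0.4628, 0.3144, 0.1485]
tool_rot: [0.801, 0.599, 0.001, 0.0]
ft_force: [-0.8, 0.3, 7.5]
grip_width: 0.0158
```

```bash
python3 - <<'E'
from h import *
w=shot('wrist','w5')
for i in range(4):
    w=robot.camera('wrist'); o=robot.get_obs(); print(o['position'].round(4),o['ft_force'].round(2),o['moment'].round(2),o['time'])
C=cloud(w); z=C[...,2]; T=o['position']; m=(np.hypot(C[...,0]-T[0],C[...,1]-T[1])<.11)&(abs(z-(T[2]-.074))<.008)
Q=C[m];print('lid',cv2.minAreaRect((Q[:,:2]*1000).astype(np.float32)),np.median(Q[:,2]),np.linalg.lstsq(np.c_[Q[:,:2],np.ones(len(Q))],Q[:,2],rcond=None)[0])
E
```

```text
[0.4628 0.3144 0.1485] [-0.34  1.37  8.71] [ 0.09  0.14 -0.04] 15.3
[0.4627 0.3144 0.1485] [-0.05  1.12  8.21] [ 0.15  0.15 -0.03] 15.35
[0.4627 0.3144 0.1485] [-1.08  1.36  9.16] [ 0.16  0.15 -0.05] 15.4
[0.4627 0.3144 0.1485] [-1.27  0.09  8.4 ] [0.17 0.17 0.  ] 15.45
lid ((463.6416015625, 316.8529968261719), (140.29136657714844, 89.99815368652344), 73.60311126708984) 0.07569161336159519 [-0.00080546 -0.00167853  0.07665842]
```

The lid now rests on the catches: about 8.5 N, plate top at about 0.075, level. I'll press on the middle while still gripped, which keeps it level.

Emit:
carry_out --rows '[[[0, 0, 0.6, 0, 0, 0], [0, 0, 1.2, 0, 0, 0], [0, 0, 1.8, 0, 0, 0], [0, 0, 2.4, 0, 0, 0], [0, 0, 3, 0, 0, 0], [0, 0, 3.6, 0, 0, 0], [0, 0, 4.2, 0, 0, 0], [0, 0, 4.8, 0, 0, 0], [0, 0, 5.4, 0, 0, 0], [0, 0, 6, 0, 0, 0], [0, 0, 6.6, 0, 0, 0], [0, 0, 7.2, 0, 0, 0], [0, 0, 7.8, 0, 0, 0], [0, 0, 8.4, 0, 0, 0], [0, 0, 8.4, 0, 0, 0], [0, 0, 8.4, 0, 0, 0]]]'

```text
time: 17.05
position: [0.4634, 0.3143, 0.1401]
tool_rot: [0.801, 0.599, 0.001, 0.0]
ft_force: [-0.8, 0.9, 7.8]
grip_width: 0.0155
```

Emit:
carry_out --rows '[[[0, 0, 0.6, 0, 0, 0], [0, 0, 1.2, 0, 0, 0], [0, 0, 1.8, 0, 0, 0], [0, 0, 2.4, 0, 0, 0], [0, 0, 3, 0, 0, 0], [0, 0, 3.5, 0, 0, 0], [0, 0, 3.5, 0, 0, 0], [0, 0, 3.5, 0, 0, 0]]]'

```text
time: 17.85
position: [0.4632, 0.3138, 0.1379]
tool_rot: [0.8, 0.599, 0.001, 0.001]
ft_force: [-2.3, -3.2, 16.2]
grip_width: 0.0158
```

```bash
python3 - <<'E'
from h import *
for i in range(2):
    w=robot.camera('wrist'); o=robot.get_obs(); print(o['position'].round(4),o['ft_force'].round(2),o['moment'].round(2),o['time'])
C=cloud(w); z=C[...,2]; T=o['position']; m=(np.hypot(C[...,0]-T[0],C[...,1]-T[1])<.11)&(abs(z-.068)<.012)
Q=C[m];print('lid',np.median(Q[:,2]),np.linalg.lstsq(np.c_[Q[:,:2],np.ones(len(Q))],Q[:,2],rcond=None)[0])
E
```

```text
[0.4632 0.3138 0.1379] [-0.41 -2.89 16.91] [-0.23  0.23 -0.03] 17.9
[0.4632 0.3138 0.1379] [-1.58 -2.71 15.59] [-0.18  0.22 -0.06] 17.95
lid 0.06514878753266398 [-0.00249678 -0.00609808  0.06861478]
```

The plate top reads 0.065, with the same +1 mm offset as before, and the push rises steeply, so it is on the rim. One firmer push, then unload, release, back off and check.

Emit:
carry_out --rows '[[[0, 0, 0.7, 0, 0, 0], [0, 0, 1.4, 0, 0, 0], [0, 0, 1.4, 0, 0, 0], [0, 0, 0.5, 0, 0, 0], [0, 0, -0.8, 0, 0, 0], [0, 0, -1.8, 0, 0, 0], [0, 0, -2, 0, 0, 0], [0, 0, -2, 0, 0, 0]]]'

```text
time: 18.75
position: [0.4632, 0.3138, 0.1379]
tool_rot: [0.801, 0.599, 0.001, 0.001]
ft_force: [1.5, -1.9, 6.2]
grip_width: 0.016
```

Emit:
carry_out --rows '[[[0, 0, 0, 0, 0, 0], [0, 0, 0, 0, 0, 0], [0, 0, 0, 0, 0, 0], [0, 0, 0, 0, 0, 0], [0, 0, 0, 0, 0, 0], [0, 0, 0, 0, 0, 0], [0, 0, -10, 0, 0, 0], [0, 0, -35, 0, 0, 0], [0, 0, -70, 0, 0, 0], [0, 0, -105, 0, 0, 0], [0, 0, -140, 0, 0, 0], [0, 0, -155, 0, 0, 0], [0, 0, -155, 0, 0, 0], [0, 0, -155, 0, 0, 0], [0, 0, -155, 0, 0, 0]]]' --fingers 0.6

```text
time: 20.25
position: [0.4615, 0.3137, 0.2911]
tool_rot: [0.801, 0.599, -0.001, -0.0]
ft_force: [0.1, 0.1, 0.5]
grip_width: 0.0526
```

```bash
python3 - <<'E'
from h import *
w=shot('wrist','w6');o=robot.get_obs();print(o['position'].round(4),o['time'],o['grip_width'])
C=cloud(w); z=C[...,2]; near=(abs(C[...,0]-.462)<.075)&(abs(C[...,1]-.313)<.1)
P=C[near&(z>.055)&(z<.08)];t=np.radians(73.6);ax=np.array([np.cos(t),np.sin(t)])
print(cv2.minAreaRect((P[:,:2]*1000).astype(np.float32)))
s=(P[:,:2]-[.462,.3128])@ax
for lo in np.arange(-.075,.075,.025): print(round(lo,3),np.median(P[(s>lo)&(s<lo+.025),2]).round(4))
print(np.linalg.lstsq(np.c_[P[:,:2],np.ones(len(P))],P[:,2],rcond=None)[0])
B=C[near&(z>.083)&(z<.1)];print('bar',cv2.minAreaRect((B[:,:2]*1000).astype(np.float32)),np.median(B[:,2]))
E
```

```text
[0.4616 0.3137 0.2909] 20.3 0.05224557501113677
((462.7322082519531, 311.6588439941406), (149.55970764160156, 89.65336608886719), 73.59544372558594)
-0.075 0.0654
-0.05 0.0653
-0.025 0.0652
0.0 0.0652
0.025 0.0653
0.05 0.0653
[-0.00093242  0.00053642  0.06556318]
bar ((463.0411071777344, 312.18267822265625), (59.27788543701172, 15.732608795166016), 73.40048217773438) 0.09106358068778528
```

View pics/w6.png

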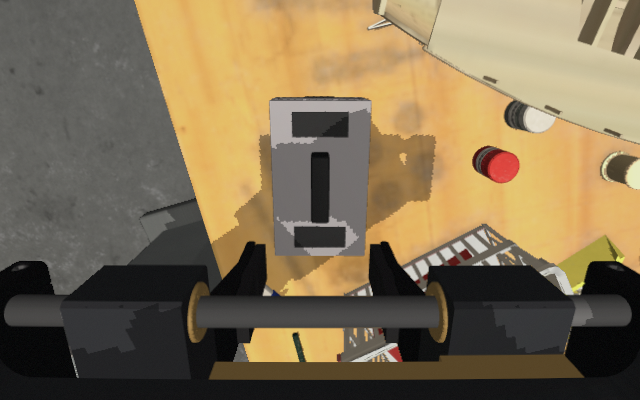

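The picture shows the lid on the case at about (320,175), with both pads visible and nothing touching it. Plate height is 0.0652–0.0654 along its whole length. All lid checks pass, so I'm handing in.

```bash
python3 -c "
from rig import robot
print(robot.hand_in())"
```

```text
the job is handed in; nothing more can be done
None
```

I gripped the lid by its bar, carried it over the basket and lowered it onto the long case's catches. I then pressed it home with the bar still gripped, released it and backed off. The job was handed in at about 20 s; the hand-in reports no verdict.

The last checks, made from the wrist camera after release:

| Check | Measured | Target or limit |
|---|---|---|
| Plate top height | 65.2–65.4 mm along the full length | 64 mm |
| Bar top height | 91 mm | 90 mm |
| Tilt | about 0.001 rad | 0.02 rad |
| Horizontal distance from the case's middle | about 1–1.5 mm | 6 mm |
| Angle to the case's length | under 0.005 rad | 0.06 rad |

- **Height offset:** the heights read about 1 mm high. The wrist camera read the lid's plate and bar 1 mm high on the table too, so I took this as a camera offset. With or without it, the height is within the limit.
- **Forces:** the wrist force read about 8.5 N on the catches and about 17 N with the lid on the rim. I did not read the force at the peak of the final, firmer push; I estimate about 25 N.
- **Clearance:** the gripper stands about 15 cm higher than where it released the lid and touches nothing. None of these checks failed.

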